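Rock the battery into its tray and switch the box on

TASK

Fit the battery block into the tray on top of the grey metal box: its foot goes in first, tilted, under the lip at one end, then rock the other end down until the block sits flat on the tray floor. Be gentle: the thin plastic tray is not exactly where it is measured to be, so feel for its walls and do not force the block. Once it is home, flick the box's toggle switch over to its other side; leave everything else on the shelf where it is and let go of everything.

Things in the scene. Friction and masses are not known exactly. Their poses are not given: they have to be found in the camera images.
- battery: Grey block with a black band near the top, standing upright: body 80 (x) x 40 (y) x 60 (z) mm, 0.29 to 0.45 kg, sharp edges. Origin at the centre of the body's underside, z up. Two brass studs 9 mm across, 6 mm tall on top at x = +-28 mm. Starts on the shelf, z 0, yaw within 0.5 rad, its foot (-x end) roughly towards the robot.
- battery_foot (a point): Middle of the bottom edge of the battery's foot, 48 mm from its origin along its -x. The foot is a ledge along the bottom of the -x end: 8 mm long (battery x -40 to -48), 5 mm thick (z 0 to 5), as wide as the block (40 mm).
- box: Fixed grey metal box 160 (x) x 200 (y) x 45 (z) mm, origin at the centre of its underside, z up, yaw within 0.3 rad. On its top, at the +y side, is the black battery tray; at the -y side the toggle switch. Nothing else stands on it.
- tray_nominal (a point): Fixed to the box at box (0, 45, 48) mm, axes as the box's: where the battery's origin would rest were the tray clamped mid-slot. The tray really sits up to 6 mm off in box x and 9 mm in box y, another place each time, not measured; it neither turns nor moves. Home, the block lies on the tray floor (same height as this point), x axis along the box's x.
- floor_nominal (a point): Middle of the tray's pocket floor, nominal (see tray_nominal: the real tray is shifted), at box (-4, 45, 48) mm. Pocket 90 mm long (box x), 41.6 mm wide (y), 12 mm deep, square edges with no lead-in; walls 5 mm thick, their tops 12 mm above the floor. The floor is a 3 mm metal plate on the box.
- lip_nominal (a point): Middle of the upper edge of the tray's lip, nominal (the real tray is shifted), at box (-41.5, 45, 60) mm. The lip overhangs the pocket's -x end over its whole width: 7.5 mm deep (box x -49 to -41.5), top 12 mm and underside 8.5 mm above the floor. The opening above is so only 82.5 mm long: the foot goes under the lip with the block's +x end raised.
- toggle (a joint): Toggle switch angle: 0 = leaning to the box's -x (off, 0.45 rad from upright), 0.9 = thrown over to the box's +x (on). It stays where it is left; about 1.5 N at the tip moves it. Pivot at box x 0, y -55, z +53 mm, axis along box y; bat lever 36 mm long, 7 mm thick, with a 12 mm ball at its end.
- toggle_tip (a point): Centre of the 12 mm steel ball at the end of the toggle lever.
- sprocket: Bystander: steel sprocket lying flat, 96 mm over the teeth, 6 mm thick, beyond the battery; origin at the centre of its underside.
- grip: Bystander: black rubber throttle grip standing on its flange (52 mm), 36 mm thick, 120 mm tall, on the battery's +y side; origin at the centre of its underside.
- lens: Bystander: orange indicator lens, a dome 60 mm across and 35 mm tall, on the shelf by the box's -y side; origin at the centre of its underside.
- jar: Bystander: glass jar with a metal screw lid, 72 mm across and 90 mm tall, beyond the box; origin at the centre of its underside.
- wrench: Bystander: steel wrench 170 mm long lying on the shelf to the right; origin at the centre of its underside.
- tin: Bystander: green tin 60 mm across and 70 mm tall, to the left; origin at the centre of its underside.
There are look-alikes about, which are no part of the job. What is shaped like the battery but purple is not meant.

How it is judged:
On the way, in this order (a step that is already met when the one before it is completed fails the run):
1. the battery sits flat on the tray floor, its foot under the lip (z of battery in the frame of box between 0.045 and 0.0498 m and angle between battery's own z axis and vertical below 0.03 rad and horizontal distance between battery and tray_nominal below 0.015 m), for 0.2 s.
2. then the toggle is thrown over to the box's +x side (value of joint toggle above 0.75 rad), for 0.2 s.
At the end, for the whole second after the job is handed in: The battery is at rest flat on the tray floor (underside within 2 mm of the floor, tilt under 0.03 rad, origin within 15 mm of the tray's nominal point, which covers every place the tray can be) and the toggle reads more than 0.75 rad (all of step 1 and value of joint toggle above 0.75 rad and linear speed of battery below 0.01 m/s); the robot touches nothing.
It fails at once if the battery and the box with its tray are pressed together with more than 25 N (contact force between battery and box above 25 N).
It fails at once if a bystander is shifted by more than 20 mm (distance of any of sprocket, grip, lens, jar, wrench, tin from where it was at the start of the episode above 0.02 m).
It also fails if it takes over 67 s, if anything falls off the work surface, if the arm or the gripper's body presses on something with over 40 N, if the wrist force passes 120 N, or if a joint passes its speed limit or range.

ROBOT

A 6-joint arm with a two-finger parallel gripper is mounted at the origin on the work surface. World frame = base frame: x ahead of the robot, y to its left, z up, the work surface at z = 0. Lengths are in m, angles in rad, forces in N, time in s.
With the tool pointing down it reaches from about 0.375 to 0.925 m from the base axis. Payload 5.7 kg.
Tool frame: the origin (TCP) lies on the mounting face of the last link; the fingertips stand 182 mm ahead of it and the grasp point (between the pads) lies 163 mm ahead of it (tip_reach is the distance from the TCP to the fingertips, in m); x points along the fingers, z is the direction in which the jaws open and shut, and the axes are right-handed (so a half turn about x gives the same grasp; the last joint's range is limited). The gripper opens to 88 mm and grips with 3 to 60 N. Pads are 20 mm wide; open, the fingers measure 115 mm over their backs; the gripper's body (75 mm by 178 mm) begins 61 mm behind the grasp point.
Start: joints at [-1.405, 0.359, 1.51, -0, 1.272, -0.115], TCP at [0.166, -0.576, 0.405] pointing down, gripper open.
Joint ranges: [-2.97, 2.97], [-1.01, 2.36], [0.21, 2.38], [-0.96, 4.11], [0.2, 2.71], [-2.98, 2.98]. Speed limits (rad/s): [2.39, 2.39, 3.14, 3.14, 3.14, 3.14].

INTERFACE

Orientations are given as a unit quaternion [x, y, z, w].
In Python, from rig import state, grab_frame, sign_off, search_frame, silhouettes, tip_of, tip_reach gives the robot as it stands.
- The arm moves only by the shell command python3 -m inch 'ROWS' [FORCE]. ROWS is JSON, one flat list of numbers, 7 for each row, row after row: the shift along the tool's x, y, z in cm, then the turn, a rotation vector about the tool's x, y, z in rad, then the closure, from 0 (fully open) to 1 (shut). A call has 1 to 12 rows; each row shifts and turns the commanded pose from where the row before left it, along the tool's axes as they then stand; what a row does not reach is not made up. A row lasts 1/10 s, in which the tool goes at most 50 mm and 8.59 degrees, less where a joint would pass 70% of its speed; a pose out of reach is approached as far as the arm can. A call is refused whole if a number of a shift passes 5 or a number of a turn 0.15, either way. A call with a gripper value outside its range is refused whole. The fingers move at their own pace and stop on an object; FORCE is the grip in N (left out, the last holds). Time passes only in rows, so rows that do not move let the fingers close. It gives the time, the measured TCP pose, the force and the opening at its end, in the units of the state.
- state(): the state, without advancing time (a new reading comes with each control period).
- grab_frame(name): name is "scene" or "top" or "wrist"; returns a dict with "img" (400x640x3 uint8, red, green, blue), "fx", "fy", "cx", "cy" (pixels), "xyz" and "attitude" of the camera in the world. Camera axes: x right, y down, z forward; pixel columns grow to the right and rows downward; lengths in m; the calibration is good to about 2 mm. A picture is of the moment at which its call begins. There is no depth.
- sign_off(): hands the job in, once; it reports no verdict.
Trained networks look in the newest picture that a camera, given by its name, has taken for a name from the list of things; names that differ only in an ending like _2 or _b are one class to them, and where a whole thing is asked for, a point or a joint stands for the part that bears it (a point fixed in the world has none). Each returns a list of dicts, best first, with "p" (0 to 1); they miss things now and then, are a little off and sometimes report something else, mostly with a low value. They report only what shows in the picture. A call takes as long as a camera call. They do not tell look-alikes from the thing itself.
- search_frame(camera, query): "bbox" ([centre column, centre row, width, height] in pixels, round what is visible of it).
- silhouettes(camera, query): "region" (400x640 bool, what is visible of it) and "bbox" ([centre column, centre row, width, height] in pixels, round what is visible of it).
- tip_of(camera, query): "centre" ([column, row] in pixels: a listed point, or the origin of a listed thing).
The state is a dict: "time_s": time; "joint_positions": joint angles; "joint_vel": joint speeds; "tau": joint torques, N m; "ee_pos": TCP position; "tool_rot": TCP orientation; "ft_force": force on the tool from outside, world axes, zero at the start; "torque": the same for the moment, N m; "opening": finger opening in m.
Only numpy, scipy, OpenCV 4.12 (cv2) and the standard library are available. Lean on these libraries where they do the work, as an engineer would, in place of code of your own. Each camera call takes 0.05 s, during which the arm holds its last target. There are 200 camera calls.

## Working session

There is one attempt and no reset: what is moved stays moved. The work goes in short steps, Python scripts to look and compute and a shell command to move; the robot and the scene stay as the last step left them, time stands still between calls to the robot, and variables do not carry over. Pictures are saved under pics/ and viewed, about 8 in all and at most 12, crops included, and the job is handed in when it is done.

```bash
ls; mkdir -p pics; python3 - <<'E'
from rig import *
import cv2,numpy as np
s=state();print(s['time_s'],s['ee_pos'],s['tool_rot'],s['ft_force'],s['opening'])
fs=[]
for c in ['scene','top']:
    f=grab_frame(c);fs.append(f['img']);print(c,f['fx'],f['fy'],f['cx'],f['cy'],f['xyz'],f['attitude'])
    for q in ['battery','box','toggle_tip','lip_nominal','battery_foot','tray_nominal','floor_nominal']:
        print(q,[(np.round(r['centre']).tolist(),round(r['p'],2)) for r in tip_of(c,q)][:4])
    print([(np.round(r['bbox']).tolist(),round(r['p'],2)) for r in search_frame(c,'battery')])
    cv2.imwrite(f'pics/{c}.png',f['img'][:,:,::-1])
E
```

```text
pics
0.0 [ 0.16619549 -0.57616328  0.40382747] [ 0.42555252  0.56550975 -0.42467687  0.56458245] [ 0.61324154 -0.88586389  1.18011662] 0.0879523743334604
scene 424.98237517207764 424.98237517207764 317.46750621436667 201.98216615832922 [1.27764813 0.69223822 0.9449844 ] [ 0.34802161  0.84563605 -0.37050744 -0.16280316]
battery [([352.0, 223.0], 0.8), ([407.0, 232.0], 0.6), ([372.0, 251.0], 0.58)]
box [([292.0, 190.0], 0.83), ([284.0, 160.0], 0.4)]
toggle_tip [([281.0, 160.0], 0.46)]
lip_nominal [([315.0, 171.0], 0.56)]
battery_foot [([387.0, 249.0], 0.97), ([394.0, 225.0], 0.96), ([304.0, 180.0], 0.43)]
tray_nominal [([305.0, 181.0], 0.87)]
floor_nominal [([307.0, 177.0], 0.84), ([219.0, 154.0], 0.29)]
[([374.0, 245.0, 34.0, 31.0], 0.96), ([408.0, 225.0, 34.0, 27.0], 0.83), ([354.0, 214.0, 15.0, 30.0], 0.56)]
top 367.0237677649107 367.0237677649107 320.82735206066855 202.62535175659315 [0.39232786 0.00145011 1.08281024] [ 0.72139638 -0.6838545   0.07593169 -0.07851538]
battery [([234.0, 269.0], 0.84), ([282.0, 241.0], 0.64), ([240.0, 220.0], 0.57)]
box [([368.0, 239.0], 0.89), ([257.0, 186.0], 0.53)]
toggle_tip [([394.0, 240.0], 0.45)]
lip_nominal [([359.0, 251.0], 0.7)]
battery_foot [([239.0, 237.0], 0.93), ([250.0, 262.0], 0.76), ([298.0, 258.0], 0.64)]
tray_nominal [([359.0, 241.0], 0.6)]
floor_nominal [([356.0, 238.0], 0.94)]
[([233.0, 269.0, 38.0, 21.0], 0.85), ([285.0, 243.0, 34.0, 32.0], 0.67), ([241.0, 219.0, 29.0, 36.0], 0.56), ([371.0, 238.0, 78.0, 67.0], 0.34)]
```

```bash
python3 - <<'E'
import cv2,numpy as np
a=cv2.imread('pics/scene.png')[110:310,180:480];b=cv2.imread('pics/top.png')[150:330,180:480]
cv2.imwrite('pics/v1.png',np.vstack([cv2.resize(a,None,fx=1.6,fy=1.6,interpolation=3),cv2.resize(b,None,fx=1.6,fy=1.53,interpolation=3)]))
E
```

```text
(no output)
```

View pics/v1.png

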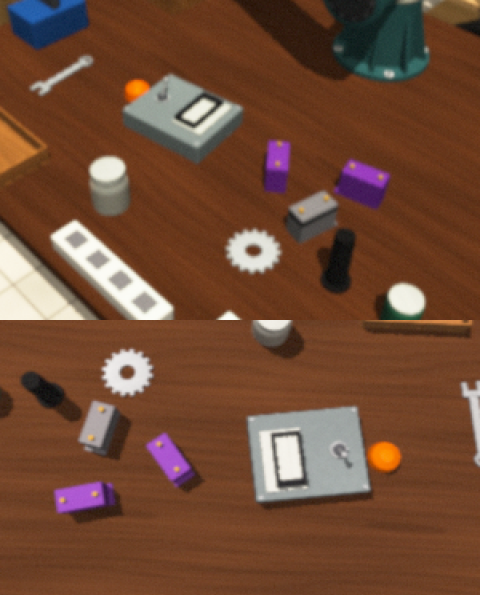

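The grey battery is at scene (375,244) and top (241,220). The two purple look-alikes are at top (282,241) and (234,269), and I'll ignore them. The box is at top (370,238), with the black tray on its left (+y) and the toggle near (394,235).

```bash
cat > h.py <<'E'
from rig import *
import cv2,numpy as np
from scipy.spatial.transform import Rotation as R
from scipy.optimize import minimize
def proj(f,P):
    p=R.from_quat(f['attitude']).inv().apply(np.atleast_2d(P)-f['xyz']); return np.c_[f['fx']*p[:,0]/p[:,2]+f['cx'],f['fy']*p[:,1]/p[:,2]+f['cy']]
def ray(f,uv,z):
    d=R.from_quat(f['attitude']).apply([(uv[0]-f['cx'])/f['fx'],(uv[1]-f['cy'])/f['fy'],1]); return f['xyz']+d*(z-f['xyz'][2])/d[2]
def prism(x0,x1,y0,y1,z0,z1): return np.array([[x,y,z] for x in(x0,x1) for y in(y0,y1) for z in(z0,z1)])
def fit(fs,masks,parts,p0):
    def cost(p):
        c=0
        for f,m in zip(fs,masks):
            S=4; im=np.zeros((400*S,640*S),np.uint8) if 0 else np.zeros((400,640),np.uint8)
            for q in parts:
                w=R.from_euler('z',p[2]).apply(q)+[p[0],p[1],0]
                h=cv2.convexHull(((proj(f,w))*16).astype(np.int32)); t=np.zeros_like(im); cv2.fillConvexPoly(t,h,255,cv2.LINE_AA,4); im=np.maximum(im,t)
            c+=np.abs(im/255.-m).sum()/m.sum()
        return c
    best=None
    for dy in np.linspace(-.5,.5,5):
        s=np.array([p0[0],p0[1],p0[2]+dy]); 
        r=minimize(cost,s,method='Nelder-Mead',options=dict(initial_simplex=s+np.array([[0,0,0],[.02,0,0],[0,.02,0],[0,0,.15]]),maxiter=150))
        if best is None or r.fun<best.fun: best=r
    return best
E
python3 - <<'E'
from h import *
fs=[grab_frame(c) for c in('scene','top')]
for nm,uv,parts in [('battery',[(374,245),(241,219)],[prism(-.04,.04,-.02,.02,0,.06),prism(-.048,-.04,-.02,.02,0,.005)]),('box',[(292,180),(371,238)],[prism(-.08,.08,-.1,.1,0,.045)])]:
    ms=[]
    for c,u in zip(('scene','top'),uv):
        r=min(silhouettes(c,nm),key=lambda r:np.hypot(*(np.array(r['bbox'][:2])-u))); ms.append(r['region']); print(c,nm,r['bbox'],r['p'],r['region'].sum())
    p0=ray(fs[1],uv[1],.03)
    for sel in ([0,1],[0],[1]):
        b=fit([fs[i] for i in sel],[ms[i] for i in sel],parts,[p0[0],p0[1],0]); print(nm,sel,b.x.round(4),b.fun)
for q,z,uv in [('battery_foot',0,[(387,249),(239,237)]),('toggle_tip',.085,[(281,160),(394,240)]),('tray_nominal',.048,[(305,181),(359,241)])]:
    print(q,[ray(f,u,z).round(4) for f,u in zip(fs,uv)])
E
```

```text
scene battery [373.6, 245.0, 31.8, 28.8] 0.91 681
top battery [240.6, 220.8, 27.8, 36.5] 0.72 598
battery [0, 1] [ 0.5637  0.2373 -0.214 ] 0.2443747448738604
battery [0] [ 0.5634  0.2374 -0.1312] 0.1304598197575653
battery [1] [ 0.5635  0.2373 -0.2583] 0.10026231228277263
scene box [293.9, 186.1, 78.1, 54.6] 0.82 2461
top box [371.1, 237.1, 75.7, 59.5] 0.61 4058
box [0, 1] [ 0.5328 -0.1386  0.1457] 0.12886950242038442
box [0] [ 0.5304 -0.1408  0.1506] 0.08263180119670786
box [1] [ 0.5329 -0.1383  0.1439] 0.04089332135022565
battery_foot [array([0.5272, 0.2599, 0.    ]), array([0.5159, 0.2482, 0.    ])]
toggle_tip [array([ 0.5348, -0.1979,  0.085 ]), array([ 0.5206, -0.1935,  0.085 ])]
tray_nominal [array([ 0.5227, -0.0942,  0.048 ]), array([ 0.5173, -0.1021,  0.048 ])]
```

```bash
python3 - <<'E'
from h import *
s=state();f=grab_frame('wrist')
T=R.from_quat(s['tool_rot']);print(T.as_matrix().round(3));print('cam in tool',T.inv().apply(f['xyz']-s['ee_pos']).round(4),(T.inv()*R.from_quat(f['attitude'])).as_matrix().round(3),f['fx'],tip_reach)
# required tool-frame shift to view pose: tool down, z axis along box y at yaw .146, over box
b=np.array([.532,-.139,0]);Y=R.from_euler('z',.146)
for sg in(1,-1):
    z=Y.apply([0,sg,0]);x=np.array([0,0,-1.]);y=np.cross(z,x);M=R.from_matrix(np.c_[x,y,z]);print(sg,(T.inv()*M).as_rotvec().round(3))
print('shift tool to above tray z.35',T.inv().apply(np.array([.5255,-.0945,.38])-s['ee_pos']).round(4)*100)
E
```

```text
[[-0.     0.961  0.277]
 [ 0.     0.277 -0.961]
 [-1.     0.    -0.   ]]
cam in tool [ 0.0197  0.073  -0.0001] [[ 0.    -0.267  0.964]
 [-0.001 -0.964 -0.267]
 [ 1.    -0.001 -0.   ]] 292.69236463359084 0.182
1 [-3.007 -0.    -0.   ]
-1 [ 0.135 -0.     0.   ]
shift tool to above tray z.35 [  2.47  47.88 -36.36]
```

```bash
python3 -m inch '[0,4,-3,0,0,0,0, 0,4,-3,0,0,0,0, 0,4,-3,0,0,0,0, 0,4,-3,0,0,0,0, 0,4,-3,0,0,0,0, 0,4,-3,0,0,0,0, 0,4,-3,0,0,0,0, 0,4,-3,0,0,0,0, 0,4,-3,0,0,0,0, 0,4,-3,0,0,0,0, 0,4,-3,0,0,0,0, 2,3.5,-3,0,0,0,0]' 20; python3 -m inch '[0,0,0,0.135,0,0,0, 0,0,0,0,0,0,0, 0,0,0,0,0,0,0]'; python3 - <<'E'
from h import *
s=state();print(s['ee_pos'],s['ft_force']);f=grab_frame('wrist');cv2.imwrite('pics/w1.png',f['img'][:,:,::-1])
np.savez('w1.npz',**{k:np.array(v) for k,v in f.items()})
b=np.array([.532,-.139]);Y=R.from_euler('z',.146)
for n,p in dict(tray=(0,.045,.048),lip=(-.0415,.045,.06)).items(): print(n,proj(f,Y.apply(p)+[*b,0]).round(1))
for q in('tray_nominal','lip_nominal','floor_nominal','toggle_tip'): print(q,[(r['centre'],r['p']) for r in tip_of('wrist',q)][:2])
E
```

```text
time_s: 2.45
ee_pos: [0.5253, -0.0975, 0.3871]
tool_rot: [0.426, 0.563, -0.424, 0.567]
ft_force: [1.0, 0.3, -0.1]
opening: 0.0881
time_s: 2.75
ee_pos: [0.5227, -0.0993, 0.3849]
tool_rot: [0.461, 0.536, -0.461, 0.536]
ft_force: [0.4, -0.3, 0.2]
opening: 0.0879
[ 0.52270277 -0.09931597  0.38489772] [ 0.36529228 -0.32853358  0.18753436]
tray [[311.1 182.5]]
lip [[311.  221.6]]
tray_nominal []
lip_nominal [([309.9, 220.2], 0.93)]
floor_nominal [([310.4, 185.0], 0.93), ([412.3, 205.3], 0.4)]
toggle_tip [([408.1, 202.7], 0.71), ([452.9, 185.6], 0.44)]
```

View pics/w1.png

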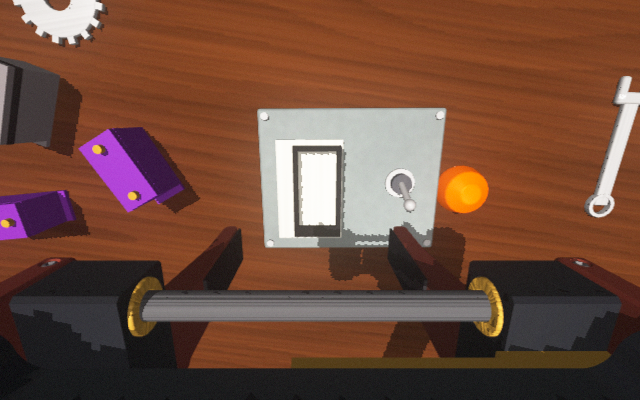

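The wrist view shows the box top with corners at (258,109), (445,109), (432,247) and (265,247). The black tray frame spans about (293,146) to (343,238), and the toggle ball at (410,205) leans towards -x. Next I'll measure the tray edges and box yaw on rectified planes.

```bash
python3 - <<'E'
from h import *
f=dict(np.load('w1.npz'));img=f['img'];b=np.array([.532,-.139]);Y=R.from_euler('z',.146)
def rect(z,x0,x1,y0,y1,mm=.5):
    xs=np.arange(x1,x0,-mm);ys=np.arange(y1,y0,-mm)
    g=np.stack(np.meshgrid(xs,ys,indexing='ij'),-1).reshape(-1,2)
    uv=proj(f,Y.apply(np.c_[g/1000,np.full(len(g),z)])+[*b,0]).astype(np.float32).reshape(len(xs),len(ys),2)
    return cv2.remap(img,uv[...,0],uv[...,1],cv2.INTER_CUBIC),xs,ys
A,xs,ys=rect(.045,-95,95,-115,115)
g=cv2.cvtColor(A,cv2.COLOR_RGB2HSV)[...,1].astype(float) # wood saturated
def edge(v,co,thr=None):
    d=np.abs(np.diff(cv2.GaussianBlur(v.reshape(-1,1),(1,7),0).ravel()));i=d.argmax();w=d[max(0,i-3):i+4];return (co[max(0,i-3):i+4][:len(w)]*w).sum()/w.sum()
for name,rng in [('ytop',(80,115)),('ybot',(-115,-80))]:
    pts=[]
    for x in range(-70,71,5):
        i=np.abs(xs-x).argmin();m=(ys>rng[0])&(ys<rng[1]);pts.append((x,edge(g[i-2:i+3,m].mean(0),ys[m])))
    pts=np.array(pts);p=np.polyfit(pts[:,0],pts[:,1],1);r=pts[:,1]-np.polyval(p,pts[:,0]);k=np.abs(r-np.median(r))<1.5;p=np.polyfit(pts[k,0],pts[k,1],1);print(name,p,k.sum(),r.std())
for name,rng in [('xtop',(65,95)),('xbot',(-95,-65))]:
    pts=[]
    for y in range(-90,91,5):
        j=np.abs(ys-y).argmin();m=(xs>rng[0])&(xs<rng[1]);pts.append((y,edge(g[m][:,j-2:j+3].mean(1),xs[m])))
    pts=np.array(pts);p=np.polyfit(pts[:,0],pts[:,1],1);r=pts[:,1]-np.polyval(p,pts[:,0]);k=np.abs(r-np.median(r))<1.5;p=np.polyfit(pts[k,0],pts[k,1],1);print(name,p,k.sum(),r.std())
B,xs,ys=rect(.060,-75,65,0,90)
gr=B.mean(2)
for x in(-20,0,20):
    i=np.abs(xs-x).argmin();v=gr[i-8:i+9].mean(0);d=np.diff(v);print('y at x',x,[(ys[k],int(d[k])) for k in range(1,len(d)-1) if abs(d[k])>=max(abs(d[k-1]),abs(d[k+1]),7)])
for y in(26,36,44):
    j=np.abs(ys-y).argmin();v=gr[:,j-5:j+6].mean(1);d=np.diff(v);print('x at y',y,[(xs[k],int(d[k])) for k in range(1,len(d)-1) if abs(d[k])>=max(abs(d[k-1]),abs(d[k+1]),7)])
cv2.imwrite('pics/r1.png',cv2.resize(B,None,fx=2,fy=2)[:,:,::-1])
E
```

```text
ytop [6.65437333e-03 1.01880419e+02] 29 0.11138913844939037
ybot [ 7.47636576e-03 -9.67252730e+01] 29 0.1272705038178907
xtop [-6.71629128e-03  7.99075297e+01] 37 0.053612085547916445
xbot [-7.61667490e-03 -7.88823376e+01] 30 4.2574450272887105
y at x -20 [(np.float64(82.0), 15), (np.float64(64.5), -56), (np.float64(58.5), 27), (np.float64(55.5), 24), (np.float64(19.0), -56), (np.float64(13.5), 22), (np.float64(11.0), -8), (np.float64(9.5), 23)]
y at x 0 [(np.float64(82.0), 20), (np.float64(64.5), -49), (np.float64(61.0), -9), (np.float64(59.5), 36), (np.float64(56.0), 17), (np.float64(55.0), 8), (np.float64(19.0), -50), (np.float64(14.0), 34), (np.float64(12.0), -16), (np.float64(10.0), 23)]
y at x 20 [(np.float64(82.5), 16), (np.float64(64.5), -55), (np.float64(59.0), 32), (np.float64(55.5), 22), (np.float64(19.0), -51), (np.float64(17.0), 7), (np.float64(14.0), 20), (np.float64(12.0), -7), (np.float64(9.5), 25)]
x at y 26 [(np.float64(48.0), 20), (np.float64(42.0), -54), (np.float64(36.5), 31), (np.float64(35.0), 20), (np.float64(33.0), 11), (np.float64(-45.0), -50), (np.float64(-59.0), 25), (np.float64(-60.5), -14), (np.float64(-71.5), -8)]
x at y 36 [(np.float64(48.0), 21), (np.float64(42.0), -51), (np.float64(36.0), 27), (np.float64(33.5), 23), (np.float64(-41.5), -17), (np.float64(-45.0), -45), (np.float64(-59.0), 25), (np.float64(-70.0), 11), (np.float64(-72.0), -13)]
x at y 44 [(np.float64(48.0), 24), (np.float64(42.0), -56), (np.float64(36.0), 28), (np.float64(33.5), 22), (np.float64(-45.0), -52), (np.float64(-59.0), 44), (np.float64(-60.5), -14), (np.float64(-72.0), -24)]
```

View pics/r1.png

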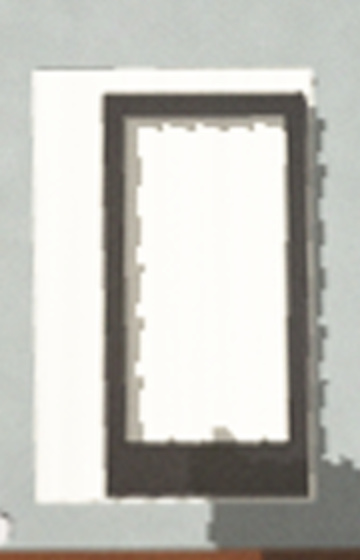

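Tray estimate: home origin is about world (.522, -.101, .048) and box yaw about .153. The offset is about (-5, -8) mm, within the allowed range. Next I'll go over the grey battery and look from near.

```bash
python3 -m inch '[0,1,-4,0,0,0,0, 0,1,-4,0,0,0,0, 0,1,-4,0,0,0,0, 0,1,-4,0,0,0,0, 0,1,-4,0,0,0,0, 0,1,-4,0,0,0,0, 0,1,-4,0,0,0,0, 0,1,-4.5,0,0,0,0, 0,0,0,0.12,0,0,0, 0,0,0,0.12,0,0,0, 4,0,0,0.11,0,0,0, 4,0,0,0,0,0,0]'; python3 -m inch '[0,0,0,0,0,0,0, 0,0,0,0,0,0,0]';  python3 - <<'E'
from h import *
s=state();f=grab_frame('wrist');img=f['img'];cv2.imwrite('pics/w2.png',img[:,:,::-1])
np.savez('w2.npz',**{k:np.array(v) for k,v in f.items()})
print(R.from_quat(s['tool_rot']).as_matrix().round(4))
c=proj(f,[.5635,.2373,.06])[0];print(c)
rs=silhouettes('wrist','battery');print([(np.round(r['bbox']),r['p']) for r in rs])
r=min(rs,key=lambda r:np.hypot(*(np.array(r['bbox'][:2])-c)))
m=r['region'];parts=[prism(-.04,.04,-.02,.02,0,.06),prism(-.048,-.04,-.02,.02,0,.005)]
b=fit([f],[m],parts,[.5635,.2373,-.2]);print(b.x,b.fun)
P=lambda q:proj(f,R.from_euler('z',b.x[2]).apply(q)+[b.x[0],b.x[1],0])
for q in parts:
    h=cv2.convexHull(P(q).round().astype(np.int32));cv2.polylines(img,[h],True,(255,0,0),1)
for sx in(-.028,.028): cv2.circle(img,tuple(int(v) for v in P([sx,0,.066])[0].round()),3,(0,255,0),1)
cv2.imwrite('pics/w2a.png',img[:,:,::-1])
E
```

```text
time_s: 4.2
ee_pos: [0.5557, 0.2339, 0.3056]
tool_rot: [0.551, 0.445, -0.547, 0.446]
ft_force: [-0.2, 0.6, -0.6]
opening: 0.0881
time_s: 4.4
ee_pos: [0.5548, 0.2335, 0.3049]
tool_rot: [-0.548, -0.447, 0.549, -0.446]
ft_force: [0.3, -0.0, 0.6]
opening: 0.0879
[[-1.500e-03  9.792e-01 -2.029e-01]
 [-3.000e-04 -2.029e-01 -9.792e-01]
 [-1.000e+00 -1.400e-03  6.000e-04]]
[308.16119861 201.39323718]
[(array([464., 216., 118.,  88.]), 0.96), (array([308., 196.,  51., 107.]), 0.76), (array([318., 321.,  94.,  95.]), 0.59)]
[ 0.56364684  0.23941259 -0.22989775] 0.03344552874913406
```

View pics/w2a.png

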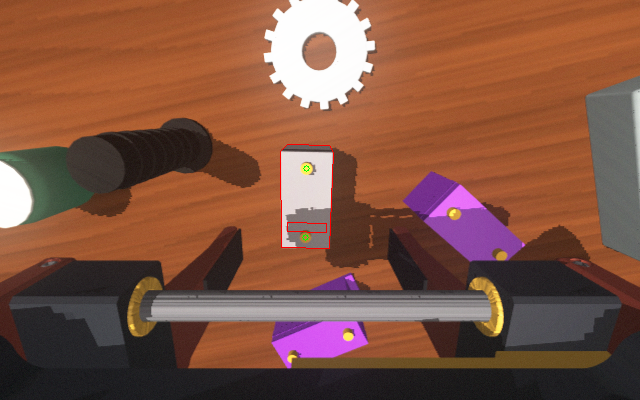

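The fit overlay matches the grey block, at (.5636, .2394) with yaw -.230. The purple ones are at (318,330) and (465,215). The rubber grip's base is near (187,145), so I'll check its clearance to the gripper body.

```bash
python3 - <<'E'
from h import *
fs=grab_frame('top'),grab_frame('scene')
w=dict(np.load('w2.npz'));print([ray(w,u,z).round(3) for u,z in(((187,145),.0),((95,165),.12))])
for f,c in zip(fs,('top','scene')):
    print(c,[(ray(f,r['centre'],0).round(3),r['p']) for r in tip_of(c,'grip')][:2])
g=ray(w,(187,145),0)-[.5636,.2394,0];print('battery frame',R.from_euler('z',.23).apply(g).round(3))
g=ray(w,(95,165),.12)-[.5636,.2394,0];print('battery frame',R.from_euler('z',.23).apply(g).round(3))
E
```

```text
[array([0.626, 0.345, 0.   ]), array([0.626, 0.346, 0.12 ])]
top []
scene [(array([0.625, 0.347, 0.   ]), 0.59)]
battery frame [0.037 0.117 0.   ]
battery frame [0.036 0.118 0.12 ]
```

```bash
python3 -m inch '[0,0.74,-0.76,0.026,0,0,0, 2,0,0,0,0,0,0, 2,0,0,0,0,0,0, 2,0,0,0,0,0,0, 2,0,0,0,0,0,0, 1.9,0,0,0,0,0,0, 0,0,0,0,0,0,0, 0,0,0,0,0,0,0.9, 0,0,0,0,0,0,0.9, 0,0,0,0,0,0,0.9, 0,0,0,0,0,0,0.9, 0,0,0,0,0,0,0.9]' 30;  python3 -m inch '[0,0,0,0,0,0,0.9, 0,0,0,0,0,0,0.9]'
```

```text
time_s: 5.9
ee_pos: [0.5637, 0.24, 0.2064]
tool_rot: [0.554, 0.439, -0.554, 0.439]
ft_force: [0.1, 0.3, 0.1]
opening: 0.051
time_s: 6.1
ee_pos: [0.5635, 0.2398, 0.206]
tool_rot: [-0.554, -0.439, 0.554, -0.439]
ft_force: [-1.5, -1.4, 2.7]
opening: 0.0397
```

```bash
python3 -m inch '[-3,0,0,0,0,0,0.9, -4,0,0,0,0,0,0.9, -3.4,0,0,0,0,0,0.9, 0,0.2,3.6,0,0,0,0.9, 0,0.2,3.6,0,0,0,0.9, 0,0.2,3.6,0,0,0,0.9, 0,0.2,3.6,0,0,0,0.9, 0,0.2,3.6,0,0,0,0.9, 0,0.2,3.6,0,0,0,0.9, 0,0.2,3.6,0,0,0,0.9, 0,0.2,3.6,0,0,0,0.9]';  python3 -m inch '[0,0,0,-0.128,0,0,0.9, 0,0,0,-0.128,0,0,0.9, 0,0,0,-0.127,0,0,0.9, 0,0,0,0,0,0,0.9, 0,0,0,0,0,0,0.9]'; python3 - <<'E'
from h import *
s=state();print(s['ee_pos'],R.from_quat(s['tool_rot']).as_matrix().round(4),s['opening'])
for i in range(3):
    f=grab_frame('scene');s=state();print(s['time_s'],s['ft_force'].round(2),s['torque'].round(3))
cv2.imwrite('pics/s2.png',f['img'][:,:,::-1])
f=grab_frame('wrist');cv2.imwrite('pics/w3.png',f['img'][:,:,::-1])
E
```

```text
time_s: 7.2
ee_pos: [0.5124, -0.0453, 0.3092]
tool_rot: [-0.554, -0.44, 0.554, -0.439]
ft_force: [1.6, -1.2, -5.0]
opening: 0.0397
time_s: 7.7
ee_pos: [0.5131, -0.044, 0.3094]
tool_rot: [0.461, 0.536, -0.461, 0.536]
ft_force: [-0.6, 0.1, -4.0]
opening: 0.0399
[ 0.5130561  -0.04396151  0.30937147] [[-1.000e-03  9.888e-01  1.489e-01]
 [ 4.000e-04  1.489e-01 -9.888e-01]
 [-1.000e+00 -9.000e-04 -5.000e-04]] 0.03990918866018155
7.75 [ 0.48  0.51 -3.62] [-0.004  0.028 -0.059]
7.8 [ 0.2   0.42 -3.51] [ 0.018 -0.025  0.028]
7.85 [ 0.41 -0.72 -4.68] [-0.003  0.02   0.004]
```

View pics/w3.png

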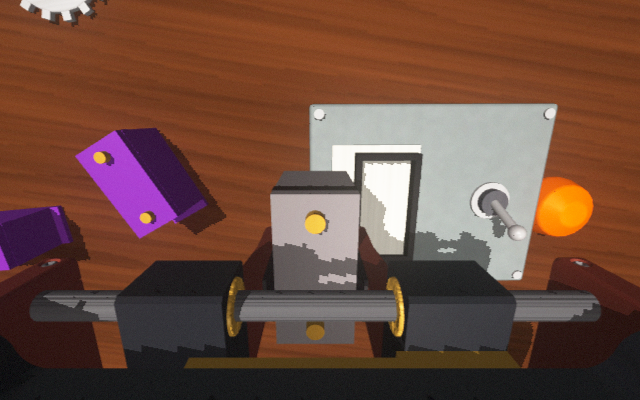

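```bash
cat > ok.py <<'E'
# guard: exit 1 if force departs from free-hanging by more than argv[1] N
import sys,numpy as np
from rig import state
from scipy.spatial.transform import Rotation as R
s=state();T=R.from_quat(s['tool_rot']);F=np.array(s['ft_force'])-[0,0,-4.0];yz=T.apply([0,1,0])
u=np.array([np.cos(.153),np.sin(.153),0]);v=np.array([-u[1],u[0],0]);p=np.array(s['ee_pos'])-[.5219,-.1010,0]
pitch=np.arcsin(np.clip(T.as_matrix()[2,1],-1,1));m=T.as_matrix()[:,1]
print('t%.2f box xyz mm [%.2f %.2f] z %.2f pitch %.4f yaw %.4f | F box [%.1f %.1f %.1f] M %s op %.4f'%(s['time_s'],p@u*1e3,p@v*1e3,s['ee_pos'][2]*1e3,pitch,np.arctan2(m[1],m[0]),F@u,F@v,F[2],np.array([s['torque']@u,s['torque']@v,s['torque'][2]]).round(2),s['opening']))
sys.exit(int(np.linalg.norm(F)>float(sys.argv[1])))
E
python3 -m inch '[1.5,0,0,-0.004,0,0,0.9, 1.5,0,0,0,0,0,0.9, 1,0,0,0,0,0,0.9, 0.5,0,0,0,0,0,0.9, 0.5,0,0,0,0,0,0.9, 0,0,0,0,0,0,0.9, 0,0,0,0,0,0,0.9]' && python3 ok.py 3 && python3 -m inch '[0,0,0.2,0,0,0,0.9, 0,0,0.2,0,0,0,0.9, 0,0,0.1,0,0,0,0.9, 0,0,0.1,0,0,0,0.9, 0,0,0,0,0,0,0.9]' && python3 ok.py 3
```

```text
time_s: 8.6
ee_pos: [0.5136, -0.0441, 0.26]
tool_rot: [0.459, 0.537, -0.459, 0.538]
ft_force: [0.3, -0.2, -3.7]
opening: 0.0399
t8.60 box xyz mm [0.43 57.50] z 260.04 pitch 0.0004 yaw 0.1567 | F box [0.3 -0.3 0.3] M [-0.04  0.03  0.04] op 0.0399
time_s: 9.1
ee_pos: [0.5143, -0.0502, 0.2598]
tool_rot: [0.459, 0.538, -0.459, 0.538]
ft_force: [0.6, -0.4, -4.1]
opening: 0.0401
t9.10 box xyz mm [0.28 51.40] z 259.84 pitch 0.0001 yaw 0.1566 | F box [0.5 -0.5 -0.1] M [ 0.    0.02 -0.01] op 0.0401
```

```bash
python3 -m inch '[0,0,0.1,0,0,0,0.9, 0,0,0.1,0,0,0,0.9, 0,0,0,0,0,0,0.9]' >/dev/null && python3 ok.py 2.5 && python3 -m inch '[0,0,0.05,0,0,0,0.9, 0,0,0,0,0,0,0.9]'>/dev/null && python3 ok.py 2.5 && python3 -m inch '[0,0,0.05,0,0,0,0.9, 0,0,0,0,0,0,0.9]'>/dev/null && python3 ok.py 2.5 && python3 -m inch '[0,0,0.05,0,0,0,0.9, 0,0,0,0,0,0,0.9]'>/dev/null && python3 ok.py 2.5 && python3 -m inch '[0,0,0.05,0,0,0,0.9, 0,0,0,0,0,0,0.9]'>/dev/null && python3 ok.py 2.5 && python3 -m inch '[0,0,0.05,0,0,0,0.9, 0,0,0,0,0,0,0.9]'>/dev/null && python3 ok.py 2.5 && python3 -m inch '[0,0,0.05,0,0,0,0.9, 0,0,0,0,0,0,0.9]'>/dev/null && python3 ok.py 2.5 && python3 -m inch '[0,0,0.05,0,0,0,0.9, 0,0,0,0,0,0,0.9]'>/dev/null && python3 ok.py 2.5 && python3 -m inch '[0,0,0.05,0,0,0,0.9, 0,0,0,0,0,0,0.9]'>/dev/null && python3 ok.py 2.5 && python3 -m inch '[0,0,0.05,0,0,0,0.9, 0,0,0,0,0,0,0.9]'>/dev/null && python3 ok.py 2.5
```

```text
t9.40 box xyz mm [0.29 49.46] z 259.77 pitch 0.0001 yaw 0.1567 | F box [0.4 0.3 -0.1] M [ 0.02 -0.03 -0.05] op 0.0398
t9.60 box xyz mm [0.29 49.03] z 259.77 pitch 0.0000 yaw 0.1568 | F box [1.2 -0.7 1.5] M [-0.   -0.   -0.02] op 0.0404
t9.80 box xyz mm [0.28 48.52] z 259.79 pitch 0.0000 yaw 0.1568 | F box [0.1 0.4 -0.1] M [ 0.03  0.01 -0.02] op 0.0397
t10.00 box xyz mm [0.28 48.01] z 259.78 pitch 0.0000 yaw 0.1568 | F box [-0.1 -0.4 -0.3] M [-0.04  0.02  0.03] op 0.0398
t10.20 box xyz mm [0.28 47.51] z 259.77 pitch 0.0000 yaw 0.1568 | F box [0.0 -0.1 0.1] M [ 0.05  0.01 -0.04] op 0.0403
t10.40 box xyz mm [0.27 46.99] z 259.80 pitch 0.0000 yaw 0.1568 | F box [0.1 0.2 0.8] M [-0.    0.06  0.01] op 0.0401
t10.60 box xyz mm [0.27 46.52] z 259.78 pitch 0.0000 yaw 0.1567 | F box [-0.2 1.1 -0.8] M [ 0.08 -0.05  0.01] op 0.0397
t10.80 box xyz mm [0.29 46.02] z 259.76 pitch 0.0000 yaw 0.1568 | F box [-0.0 -0.0 0.4] M [0.01 0.   0.03] op 0.0397
t11.00 box xyz mm [0.28 45.51] z 259.78 pitch 0.0000 yaw 0.1568 | F box [-0.3 -0.6 0.6] M [-0.   -0.02  0.03] op 0.0398
t11.20 box xyz mm [0.25 45.22] z 259.75 pitch -0.0001 yaw 0.1565 | F box [0.1 3.2 -0.2] M [ 0.28 -0.04 -0.07] op 0.0399
```

Contact with the tray's +y outer wall is at y = 45.3 mm (predicted 45.8). I'll use the torque to check yaw.

```bash
python3 -m inch '[0,0,0.03,0,0,0,0.9, 0,0,0,0,0,0,0.9]' >/dev/null; python3 ok.py 9; python3 -m inch '[0,0,0,0,0,0,0.9]' >/dev/null; python3 ok.py 9;  python3 -m inch '[0,0,0,0.004,0,0,0.9, 0,0,0,0,0,0,0.9]' >/dev/null; python3 ok.py 9;  python3 -m inch '[0,0,0,0,0,0,0.9]' >/dev/null; python3 ok.py 9 ; python3 -m inch '[0,0,0,0.004,0,0,0.9, 0,0,0,0,0,0,0.9]' >/dev/null; python3 ok.py 9;  python3 -m inch '[0,0,0,0,0,0,0.9]' >/dev/null; python3 ok.py 9
```

```text
t11.40 box xyz mm [0.27 45.07] z 259.78 pitch 0.0000 yaw 0.1563 | F box [1.2 3.8 0.1] M [ 0.67 -0.08 -0.1 ] op 0.0400
t11.50 box xyz mm [0.28 45.10] z 259.78 pitch 0.0000 yaw 0.1565 | F box [1.5 4.4 1.4] M [ 0.8  -0.1  -0.14] op 0.0397
t11.70 box xyz mm [0.31 45.04] z 259.78 pitch 0.0001 yaw 0.1528 | F box [1.4 4.6 1.4] M [ 1.01 -0.19  0.04] op 0.0397
t11.80 box xyz mm [0.30 45.03] z 259.79 pitch 0.0001 yaw 0.1529 | F box [1.4 4.4 1.6] M [ 1.04 -0.15 -0.01] op 0.0397
t12.00 box xyz mm [0.33 45.11] z 259.76 pitch 0.0001 yaw 0.1490 | F box [1.6 4.9 1.2] M [ 1.07 -0.33  0.23] op 0.0398
t12.10 box xyz mm [0.34 45.10] z 259.76 pitch 0.0001 yaw 0.1492 | F box [0.9 5.7 1.1] M [ 1.05 -0.32  0.2 ] op 0.0397
```

Yaw .153 gives zero torque, which agrees with vision. So the pocket centre is at y ≈ -0.5. Now I'll back off, lift, shift over and tilt.

```bash
python3 -m inch '[0,0,-0.1,-0.004,0,0,0.9, -1.5,0,0,0,0,0,0.9, -2,0,0,0,0,0,0.9, -1.5,0,0,0,0,0,0.9, 0,-1.4,1.5,0,0,0,0.9, 0,-1.4,1.6,0,0,0,0.9, 0,-1.48,1.56,0,0,0,0.9, 0,0,0,0,0,0.125,0.9, 0,0,0,0,0,0.125,0.9, 0,0,0,0,0,0,0.9, 0,0,0,0,0,0,0.9]'>/dev/null; python3 ok.py 3; python3 - <<'E'
from h import *
f=grab_frame('scene');cv2.imwrite('pics/s3.png',cv2.resize(f['img'][110:260,220:420],None,fx=4,fy=4,interpolation=3)[:,:,::-1])
E
```

```text
t13.20 box xyz mm [-43.29 -1.02] z 309.66 pitch 0.2460 yaw 0.1525 | F box [0.4 0.1 -0.1] M [-0.02  0.33  0.03] op 0.0397
```

View pics/s3.png

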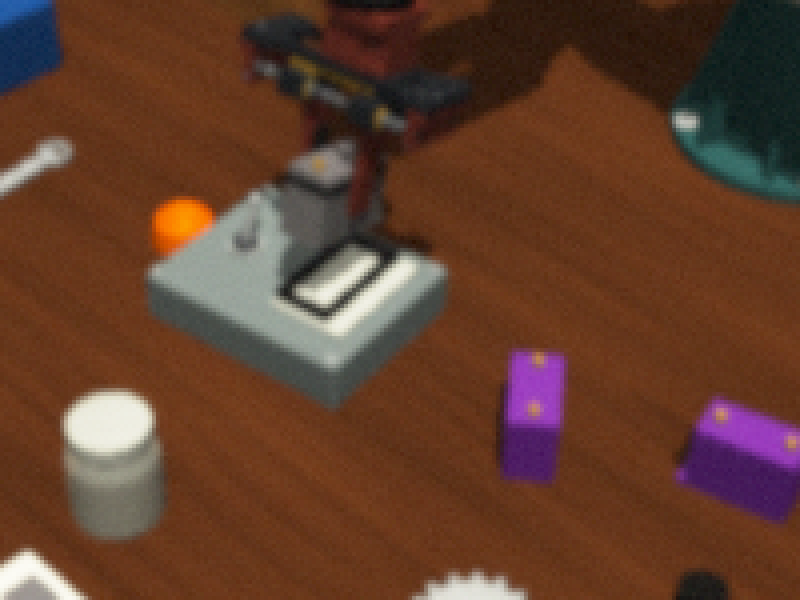

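```bash
python3 -m inch '[0,0.1,-0.05,0,0,0,0.9, 1,-0.25,0,0,0,0,0.9, 1,-0.25,0,0,0,0,0.9, 0.8,-0.2,0,0,0,0,0.9, 0.3,-0.08,0,0,0,0,0.9, 0,0,0,0,0,0,0.9]' >/dev/null; python3 ok.py 2.5 && python3 -m inch '[0.2,-0.05,0,0,0,0,0.9, 0.1,-0.025,0,0,0,0,0.9]'>/dev/null && python3 ok.py 2.5 && python3 -m inch '[0.1,-0.025,0,0,0,0,0.9, 0.1,-0.025,0,0,0,0,0.9]'>/dev/null && python3 ok.py 2.5 && python3 -m inch '[0.1,-0.025,0,0,0,0,0.9, 0,0,0,0,0,0,0.9]'>/dev/null && python3 ok.py 2.5 && python3 -m inch '[0.1,-0.025,0,0,0,0,0.9, 0,0,0,0,0,0,0.9]'>/dev/null && python3 ok.py 2.5 && python3 -m inch '[0.1,-0.025,0,0,0,0,0.9, 0,0,0,0,0,0,0.9]'>/dev/null && python3 ok.py 2.5 && python3 -m inch '[0.1,-0.025,0,0,0,0,0.9, 0,0,0,0,0,0,0.9]'>/dev/null && python3 ok.py 2.5
```

```text
t13.85 box xyz mm [-41.75 -0.11] z 277.04 pitch 0.2481 yaw 0.1525 | F box [-0.1 0.1 -0.2] M [-0.01  0.28  0.  ] op 0.0401
t14.05 box xyz mm [-41.27 -0.45] z 275.06 pitch 0.2505 yaw 0.1528 | F box [-0.1 0.1 -0.4] M [-0.02  0.28 -0.02] op 0.0396
t14.25 box xyz mm [-41.35 -0.41] z 273.05 pitch 0.2505 yaw 0.1528 | F box [-0.2 0.5 -0.2] M [ 0.03  0.31 -0.01] op 0.0400
t14.45 box xyz mm [-41.48 -0.31] z 271.83 pitch 0.2499 yaw 0.1527 | F box [0.2 0.2 0.4] M [0.06 0.29 0.02] op 0.0397
t14.65 box xyz mm [-41.44 -0.32] z 270.75 pitch 0.2499 yaw 0.1527 | F box [-1.1 0.6 0.3] M [-0.03  0.33  0.01] op 0.0398
t14.85 box xyz mm [-41.45 -0.30] z 269.69 pitch 0.2499 yaw 0.1527 | F box [0.4 -0.7 0.5] M [ 0.07  0.29 -0.04] op 0.0396
t15.05 box xyz mm [-41.45 -0.28] z 268.66 pitch 0.2499 yaw 0.1527 | F box [-0.6 -0.3 -0.2] M [ 0.    0.29 -0.02] op 0.0398
```

The foot is past wall-top height without contact, so it's in the pocket. I'll carry on down to the floor.

```bash
python3 -m inch '[0.15,-0.04,0.015,0,0,0,0.9, 0.15,-0.04,0,0,0,0,0.9, 0,0,0,0,0,0,0.9]' >/dev/null; python3 ok.py 2.5 && python3 -m inch '[0.1,-0.025,0,0,0,0,0.9, 0.1,-0.025,0,0,0,0,0.9, 0,0,0,0,0,0,0.9]'>/dev/null && python3 ok.py 2.5 && python3 -m inch '[0.1,-0.025,0,0,0,0,0.9, 0,0,0,0,0,0,0.9]'>/dev/null && python3 ok.py 2.5 && python3 -m inch '[0.05,-0.0125,0,0,0,0,0.9, 0,0,0,0,0,0,0.9]'>/dev/null && python3 ok.py 2.5 && python3 -m inch '[0.05,-0.0125,0,0,0,0,0.9, 0,0,0,0,0,0,0.9]'>/dev/null && python3 ok.py 2.5 && python3 -m inch '[0.05,-0.0125,0,0,0,0,0.9, 0,0,0,0,0,0,0.9]'>/dev/null && python3 ok.py 2.5 && python3 -m inch '[0.05,-0.0125,0,0,0,0,0.9, 0,0,0,0,0,0,0.9]'>/dev/null && python3 ok.py 2.5 && python3 -m inch '[0.05,-0.0125,0,0,0,0,0.9, 0,0,0,0,0,0,0.9]'>/dev/null && python3 ok.py 2.5
```

```text
t15.35 box xyz mm [-41.54 -0.43] z 265.40 pitch 0.2496 yaw 0.1526 | F box [-0.7 0.0 0.1] M [-0.01  0.34 -0.02] op 0.0399
t15.65 box xyz mm [-41.48 -0.44] z 263.45 pitch 0.2498 yaw 0.1527 | F box [-0.0 0.1 0.9] M [ 0.    0.26 -0.  ] op 0.0400
t15.85 box xyz mm [-41.44 -0.47] z 262.49 pitch 0.2499 yaw 0.1527 | F box [1.1 -0.3 -0.7] M [-0.01  0.29  0.01] op 0.0401
t16.05 box xyz mm [-41.42 -0.46] z 262.01 pitch 0.2500 yaw 0.1528 | F box [-0.2 -1.0 0.2] M [ 0.01  0.26 -0.03] op 0.0402
t16.25 box xyz mm [-41.41 -0.46] z 261.51 pitch 0.2500 yaw 0.1528 | F box [0.1 0.0 -0.0] M [-0.01  0.27 -0.03] op 0.0393
t16.45 box xyz mm [-41.43 -0.46] z 260.97 pitch 0.2499 yaw 0.1527 | F box [-0.3 0.8 0.3] M [0.02 0.27 0.  ] op 0.0400
t16.65 box xyz mm [-41.43 -0.45] z 260.43 pitch 0.2499 yaw 0.1528 | F box [0.0 -0.1 0.2] M [ 0.01  0.28 -0.04] op 0.0398
t16.85 box xyz mm [-41.42 -0.46] z 259.94 pitch 0.2499 yaw 0.1528 | F box [0.5 -0.8 1.3] M [0.02 0.3  0.03] op 0.0400
```

```bash
python3 -m inch '[-0.05,-0.194,0,0,0,0,0.9, -0.05,-0.194,0,0,0,0,0.9,  0,0,0,0,0,0,0.9]' >/dev/null; python3 ok.py 2.5 && python3 -m inch '[-0.025,-0.097,0,0,0,0,0.9, -0.025,-0.097,0,0,0,0,0.9, 0,0,0,0,0,0,0.9]'>/dev/null && python3 ok.py 2.5 && python3 -m inch '[-0.0247,-0.097,0,0,0,0,0.9, 0,0,0,0,0,0,0.9]'>/dev/null && python3 ok.py 2.5 && python3 -m inch '[-0.0123,-0.0485,0,0,0,0,0.9, 0,0,0,0,0,0,0.9]'>/dev/null && python3 ok.py 2.5 && python3 -m inch '[-0.0123,-0.0485,0,0,0,0,0.9, 0,0,0,0,0,0,0.9]'>/dev/null && python3 ok.py 2.5 && python3 -m inch '[-0.0123,-0.0485,0,0,0,0,0.9, 0,0,0,0,0,0,0.9]'>/dev/null && python3 ok.py 2.5 && python3 -m inch '[-0.0123,-0.0485,0,0,0,0,0.9, 0,0,0,0,0,0,0.9]'>/dev/null && python3 ok.py 2.5 && python3 -m inch '[-0.0123,-0.0485,0,0,0,0,0.9, 0,0,0,0,0,0,0.9]'>/dev/null && python3 ok.py 2.5 && python3 -m inch '[-0.0123,-0.0485,0,0,0,0,0.9, 0,0,0,0,0,0,0.9]'>/dev/null && python3 ok.py 2.5
```

```text
t17.15 box xyz mm [-45.84 -0.34] z 259.93 pitch 0.2495 yaw 0.1526 | F box [0.2 -0.7 -0.2] M [0.04 0.33 0.01] op 0.0400
t17.45 box xyz mm [-47.56 -0.44] z 260.00 pitch 0.2499 yaw 0.1527 | F box [-0.6 -0.2 0.1] M [-0.    0.28  0.01] op 0.0397
t17.65 box xyz mm [-48.52 -0.45] z 260.00 pitch 0.2499 yaw 0.1527 | F box [0.0 -0.7 0.3] M [0.02 0.24 0.02] op 0.0400
t17.85 box xyz mm [-48.96 -0.48] z 259.99 pitch 0.2500 yaw 0.1528 | F box [-0.2 0.7 -0.3] M [0.03 0.28 0.02] op 0.0399
t18.05 box xyz mm [-49.45 -0.47] z 260.00 pitch 0.2500 yaw 0.1528 | F box [-0.2 -0.6 0.1] M [ 0.03  0.31 -0.01] op 0.0400
t18.25 box xyz mm [-49.98 -0.44] z 259.99 pitch 0.2499 yaw 0.1528 | F box [-0.2 0.5 0.0] M [0.   0.26 0.01] op 0.0397
t18.45 box xyz mm [-50.48 -0.48] z 259.99 pitch 0.2499 yaw 0.1527 | F box [0.1 0.4 -0.4] M [-0.03  0.29  0.  ] op 0.0399
t18.65 box xyz mm [-51.01 -0.45] z 259.98 pitch 0.2499 yaw 0.1527 | F box [-0.9 0.1 -0.4] M [ 0.05  0.31 -0.03] op 0.0399
t18.85 box xyz mm [-51.49 -0.46] z 259.98 pitch 0.2499 yaw 0.1528 | F box [-0.0 0.3 -0.1] M [0.02 0.25 0.02] op 0.0396
```

```bash
python3 -m inch '[-0.0123,-0.0485,0,0,0,0,0.9, 0,0,0,0,0,0,0.9]'>/dev/null && python3 ok.py 2.5 && python3 -m inch '[-0.0123,-0.0485,0,0,0,0,0.9, 0,0,0,0,0,0,0.9]'>/dev/null && python3 ok.py 2.5 && python3 -m inch '[-0.0123,-0.0485,0,0,0,0,0.9, 0,0,0,0,0,0,0.9]'>/dev/null && python3 ok.py 2.5 && python3 -m inch '[-0.0123,-0.0485,0,0,0,0,0.9, 0,0,0,0,0,0,0.9]'>/dev/null && python3 ok.py 2.5 && python3 -m inch '[-0.0123,-0.0485,0,0,0,0,0.9, 0,0,0,0,0,0,0.9]'>/dev/null && python3 ok.py 2.5 && python3 -m inch '[-0.0123,-0.0485,0,0,0,0,0.9, 0,0,0,0,0,0,0.9]'>/dev/null && python3 ok.py 2.5 && python3 -m inch '[-0.0123,-0.0485,0,0,0,0,0.9, 0,0,0,0,0,0,0.9]'>/dev/null && python3 ok.py 2.5
```

```text
t19.05 box xyz mm [-51.98 -0.46] z 259.98 pitch 0.2499 yaw 0.1528 | F box [-0.3 -0.4 0.4] M [-0.    0.32 -0.02] op 0.0395
t19.25 box xyz mm [-52.22 -0.55] z 260.12 pitch 0.2506 yaw 0.1526 | F box [0.8 0.9 -0.1] M [ 0.11  0.06 -0.  ] op 0.0399
t19.45 box xyz mm [-52.50 -0.62] z 260.22 pitch 0.2511 yaw 0.1525 | F box [3.3 1.1 0.1] M [ 0.2  -0.34  0.04] op 0.0397
```

The body touched the lip at x = -52.1, 10 mm after the slide began, so the foot is under the lip. I'll back off 1 mm and rock down stepwise about the foot.

```bash
python3 -m inch '[0.036,0.14,0,0,0,0,0.9, 0,0,0,0,0,0,0.9]'>/dev/null && python3 ok.py 3 && python3 -m inch '[0.126,0.487,0,0,0,-0.025,0.9, 0.126,0.487,0,0,0,-0.025,0.9, 0,0,0,0,0,0,0.9, 0,0,0,0,0,0,0.9]'>/dev/null && python3 ok.py 3 && python3 -m inch '[0.13,0.498,0,0,0,-0.025,0.9, 0.13,0.497,0,0,0,-0.025,0.9, 0,0,0,0,0,0,0.9, 0,0,0,0,0,0,0.9]'>/dev/null && python3 ok.py 3
```

```text
t19.65 box xyz mm [-51.66 -0.41] z 259.89 pitch 0.2492 yaw 0.1531 | F box [0.5 -0.7 -0.4] M [-0.04  0.23 -0.02] op 0.0400
t20.05 box xyz mm [-41.61 -0.31] z 259.65 pitch 0.1999 yaw 0.1533 | F box [-0.0 0.6 0.4] M [ 0.04  0.23 -0.  ] op 0.0400
t20.45 box xyz mm [-31.57 -0.27] z 258.94 pitch 0.1502 yaw 0.1530 | F box [-0.8 0.4 0.0] M [0.06 0.1  0.02] op 0.0400
```

```bash
python3 -m inch '[0.116,0.507,0.015,0,0,-0.025,0.9, 0,0,0,0,0,0,0.9]'>/dev/null && python3 ok.py 3 && python3 -m inch '[0.058,0.253,0,0,0,-0.0125,0.9, 0,0,0,0,0,0,0.9]'>/dev/null && python3 ok.py 3 && python3 -m inch '[0.058,0.253,0,0,0,-0.0125,0.9, 0,0,0,0,0,0,0.9, 0,0,0,0,0,0,0.9]'>/dev/null && python3 ok.py 3
```

```text
t20.65 box xyz mm [-25.85 -0.72] z 258.80 pitch 0.1257 yaw 0.1529 | F box [0.2 -0.1 0.0] M [0.05 0.14 0.01] op 0.0396
t20.85 box xyz mm [-23.47 -0.58] z 258.40 pitch 0.1123 yaw 0.1528 | F box [-0.2 -0.3 -0.6] M [ 0.01  0.06 -0.05] op 0.0395
t21.15 box xyz mm [-20.72 -0.62] z 258.19 pitch 0.1002 yaw 0.1530 | F box [0.3 -0.2 -0.3] M [0.06 0.13 0.02] op 0.0396
```

```bash
python3 -m inch '[0.067,0.23,0,0,0,-0.0125,0.9, 0,0,0,0,0,0,0.9]'>/dev/null && python3 ok.py 3 && python3 -m inch '[0.067,0.236,0,0,0,-0.0125,0.9, 0,0,0,0,0,0,0.9]'>/dev/null && python3 ok.py 3 && python3 -m inch '[0.067,0.236,0,0,0,-0.0125,0.9, 0,0,0,0,0,0,0.9]'>/dev/null && python3 ok.py 3 && python3 -m inch '[0.067,0.242,0,0,0,-0.0125,0.9, 0,0,0,0,0,0,0.9, 0,0,0,0,0,0,0.9]'>/dev/null && python3 ok.py 3
```

```text
t21.35 box xyz mm [-18.11 -0.73] z 257.79 pitch 0.0873 yaw 0.1529 | F box [0.1 -0.5 -0.1] M [-0.01  0.1   0.02] op 0.0399
t21.55 box xyz mm [-15.60 -0.73] z 257.31 pitch 0.0748 yaw 0.1530 | F box [-0.6 -0.6 0.5] M [0.02 0.05 0.01] op 0.0402
t21.75 box xyz mm [-13.24 -0.71] z 256.79 pitch 0.0623 yaw 0.1529 | F box [-0.5 -0.9 0.4] M [ 0.04  0.06 -0.  ] op 0.0398
t22.05 box xyz mm [-11.07 -0.63] z 256.25 pitch 0.0500 yaw 0.1529 | F box [0.0 -0.8 -0.3] M [ 0.    0.08 -0.03] op 0.0398
```

```bash
python3 -m inch '[0.065,0.251,0,0,0,-0.0125,0.9, 0,0,0,0,0,0,0.9]'>/dev/null && python3 ok.py 3.5 && python3 -m inch '[0.062,0.252,0,0,0,-0.0125,0.9, 0,0,0,0,0,0,0.9]'>/dev/null && python3 ok.py 3.5 && python3 -m inch '[0.058,0.253,0,0,0,-0.0125,0.9, 0,0,0,0,0,0,0.9]'>/dev/null && python3 ok.py 3.5 && python3 -m inch '[0.052,0.254,0,0,0,-0.0125,0.9, 0,0,0,0,0,0,0.9, 0,0,0,0,0,0,0.9]'>/dev/null && python3 ok.py 3.5
```

```text
t22.25 box xyz mm [-8.28 -0.72] z 255.79 pitch 0.0373 yaw 0.1528 | F box [0.6 -0.5 0.1] M [-0.02 -0.   -0.07] op 0.0398
t22.45 box xyz mm [-5.66 -0.73] z 255.23 pitch 0.0249 yaw 0.1529 | F box [0.5 0.4 -0.4] M [ 0.07  0.   -0.01] op 0.0400
t22.65 box xyz mm [-3.13 -0.70] z 254.71 pitch 0.0123 yaw 0.1529 | F box [0.3 0.2 -0.4] M [ 0.03 -0.02  0.08] op 0.0398
t22.95 box xyz mm [-0.87 -0.60] z 254.22 pitch 0.0000 yaw 0.1530 | F box [0.1 -0.1 -0.1] M [ 0.    0.01 -0.01] op 0.0400
```

```bash
python3 -m inch '[0.03,0,0,0,0,0,0.9, 0,0,0,0,0,0,0.9]'>/dev/null && python3 ok.py 2.5 && python3 -m inch '[0.03,0,0,0,0,0,0.9, 0,0,0,0,0,0,0.9]'>/dev/null && python3 ok.py 2.5 && python3 -m inch '[0.03,0,0,0,0,0,0.9, 0,0,0,0,0,0,0.9]'>/dev/null && python3 ok.py 2.5 && python3 -m inch '[0.03,0,0,0,0,0,0.9, 0,0,0,0,0,0,0.9]'>/dev/null && python3 ok.py 2.5 && python3 -m inch '[0.03,0,0,0,0,0,0.9, 0,0,0,0,0,0,0.9]'>/dev/null && python3 ok.py 2.5
```

```text
t23.15 box xyz mm [-1.05 -0.61] z 253.97 pitch 0.0001 yaw 0.1528 | F box [0.2 0.3 0.7] M [ 0.01 -0.03  0.04] op 0.0398
t23.35 box xyz mm [-1.09 -0.60] z 253.94 pitch 0.0001 yaw 0.1528 | F box [-1.4 1.1 5.8] M [0.18 0.15 0.05] op 0.0398
```

Floor contact at the expected height, lying flat. Release, lift and check.

```bash
python3 -m inch '[0,0,0,0,0,0,0.4, 0,0,0,0,0,0,0.2, 0,0,0,0,0,0,0.2, 0,0,0,0,0,0,0.2, -1,0,0,0,0,0,0.2, -3,0,0,0,0,0,0.2, -4,0,0,0,0,0,0.2, -4,-2,0,0,0,0,0.2, 0,0,0,0,0,0,0.2, 0,0,0,0,0,0,0.2]'; python3 - <<'E'
from h import *
s=state();f=grab_frame('wrist');np.savez('w4.npz',**{k:np.array(v) for k,v in f.items()})
img=f['img'].copy();b=R.from_euler('z',.153);h=b.apply([-.0009,-.0006,0])+[.5219,-.1010,.048]
P=proj(f,b.apply(prism(-.04,.04,-.02,.02,.06,.0600001))+h)
cv2.polylines(img,[cv2.convexHull(P.round().astype(np.int32))],True,(255,0,0),1)
for q in('toggle_tip','battery'):print(q,[(np.round(r['centre'],1),r['p']) for r in tip_of('wrist',q)][:3])
for sg in(-.45,.45):
  box=np.array([.532,-.139,0])+R.from_euler('z',.153).apply([.0005,.0026,0])
  p=b.apply([.036*np.sin(sg),-.055,.053+.036*np.cos(sg)])+box;print('tip',sg,p.round(4),proj(f,p).round(1))
print(s['ee_pos'],s['ft_force'])
cv2.imwrite('pics/w4.png',img[:,:,::-1])
E
```

```text
time_s: 24.35
ee_pos: [0.5012, -0.1049, 0.375]
tool_rot: [0.461, 0.536, -0.46, 0.538]
ft_force: [-0.4, 0.5, -0.2]
opening: 0.0704
toggle_tip [(array([413.1, 184.7]), 0.79)]
battery [(array([ 20.1, 191.5]), 0.77), (array([141.9, 146.8]), 0.68)]
tip -0.45 [ 0.525  -0.1931  0.0854] [[410.6 187.1]]
tip 0.45 [ 0.556  -0.1883  0.0854] [[413.5 153.9]]
[ 0.50123355 -0.10490351  0.37503962] [-0.41936138  0.51363805 -0.1500045 ]
```

View pics/w4.png

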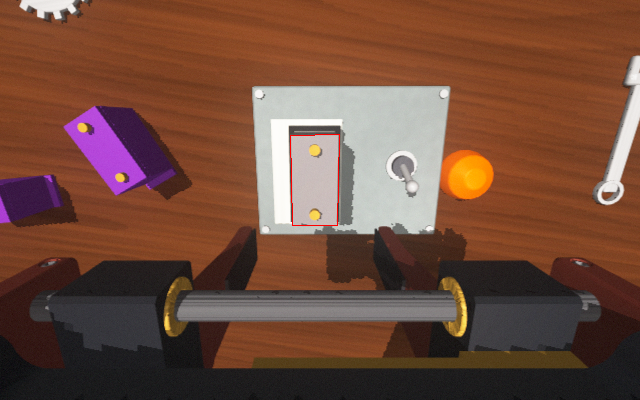

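The battery sits in the tray inside the predicted outline, at (315,180). The toggle ball is at (413,185), where the model predicts off. Now for the switch: close the fingers, come down on its -x side and push +x.

```bash
cat > ok2.py <<'E'
import sys,numpy as np
from rig import state
s=state();u=np.array([np.cos(.153),np.sin(.153),0]);v=np.array([-u[1],u[0],0]);p=np.array(s['ee_pos'])-[.5321,-.1364,0];F=np.array(s['ft_force'])
print('t%.2f box [%.1f %.1f] z %.1f F [%.1f %.1f %.1f] op %.3f'%(s['time_s'],p@u*1e3,p@v*1e3,s['ee_pos'][2]*1e3,F@u,F@v,F[2],s['opening']));sys.exit(int(np.linalg.norm(F)>float(sys.argv[1])))
E
python3 -m inch '[0,-0.4,2.3,0,0,0,1, 0,-0.4,2.3,0,0,0,1, 0,-0.4,2.3,0,0,0,1, 0,-0.4,2.2,0,0,0,1, 2,0,0,0,0,0,1, 2,0,0,0,0,0,1, 2,0,0,0,0,0,1, 2,0,0,0,0,0,1, 2,0,0,0,0,0,1, 1.6,0,0,0,0,0,1, 0,0,0,0,0,0,1, 0,0,0,0,0,0,1]'>/dev/null; python3 ok2.py 3 && python3 -m inch '[0,0.5,0,0,0,0,1, 0,0.5,0,0,0,0,1, 0,0,0,0,0,0,1]'>/dev/null && python3 ok2.py 6  && python3 -m inch '[0,0.4,0,0,0,0,1, 0,0.4,0,0,0,0,1, 0,0,0,0,0,0,1]'>/dev/null && python3 ok2.py 6 && python3 -m inch '[0,0.4,0,0,0,0,1, 0,0.4,0,0,0,0,1, 0,0,0,0,0,0,1]'>/dev/null && python3 ok2.py 6 && python3 -m inch '[0,0.4,0,0,0,0,1, 0,0.4,0,0,0,0,1, 0,0,0,0,0,0,1]'>/dev/null && python3 ok2.py 6
```

```text
t25.70 box [-41.8 -54.8] z 256.6 F [-0.6 -0.4 -0.8] op 0.000
t26.00 box [-30.8 -55.4] z 258.4 F [0.5 0.1 -0.8] op 0.001
t26.30 box [-23.1 -55.2] z 257.9 F [-1.3 0.4 0.4] op 0.000
t26.60 box [-15.0 -55.1] z 257.6 F [-0.0 0.5 -0.1] op 0.001
t26.90 box [-7.2 -55.1] z 257.5 F [-1.0 -0.5 0.0] op 0.000
```

```bash
python3 -m inch '[0,0.2,0,0,0,0,1, 0,0.2,0,0,0,0,1, 0,0,0,0,0,0,1]'>/dev/null && python3 ok2.py 6 && python3 -m inch '[0,0.2,0,0,0,0,1, 0,0,0,0,0,0,1]'>/dev/null && python3 ok2.py 5 && python3 -m inch '[0,0.2,0,0,0,0,1, 0,0,0,0,0,0,1]'>/dev/null && python3 ok2.py 5; python3 - <<'E'
from h import *
f=grab_frame('scene');cv2.imwrite('pics/s5.png',cv2.resize(f['img'][110:260,220:420],None,fx=4,fy=4,interpolation=3)[:,:,::-1])
E
```

```text
t27.20 box [-3.7 -55.0] z 257.5 F [-1.8 0.2 -0.8] op 0.000
t27.40 box [-2.2 -54.9] z 257.4 F [-5.2 -0.7 1.0] op 0.001
```

View pics/s5.png

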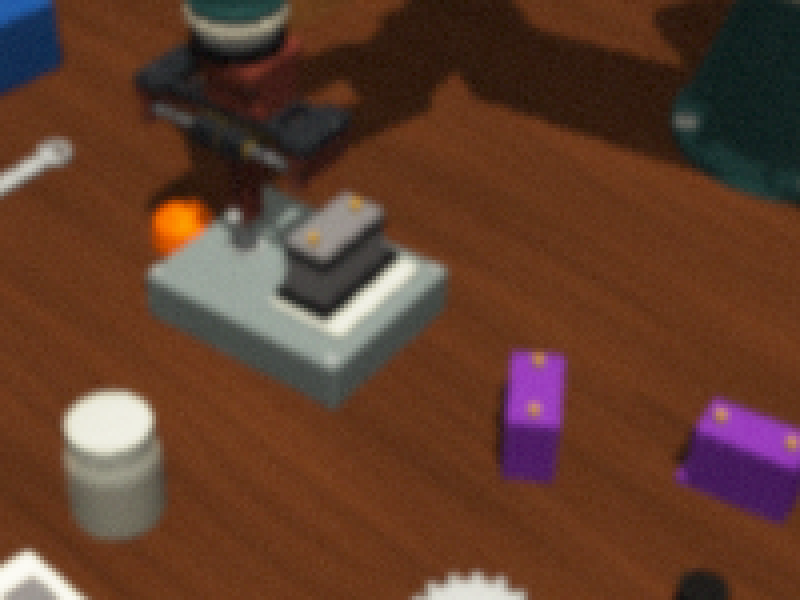

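The end stop was felt at x = -2.2 mm (5 N, predicted -1.8), and the ball at (232,215) has moved towards +x. I'll retreat, check and hand in.

```bash
python3 -m inch '[0,-0.5,0,0,0,0,1, 0,-1.5,0,0,0,0,1, -3,-1,0,0,0,0,1, -4,0,0,0,0,0,1, -4,0,0,0,0,0,1, 0,0,-4,0,0,0,0.5, 0,0,-3,0,0,0,0.2, 0,0,0,0,0,0,0.2, 0,0,0,0,0,0,0.2]'; python3 - <<'E'
from h import *
f=grab_frame('wrist');cv2.imwrite('pics/w6.png',f['img'][:,:,::-1])
b=R.from_euler('z',.153);box=np.array([.5321,-.1364,0])
print([(np.round(r['centre'],1),r['p']) for r in tip_of('wrist','toggle_tip')][:3])
for sg in(-.45,.3,.45):print(sg,proj(f,b.apply([.036*np.sin(sg),-.055,.053+.036*np.cos(sg)])+box).round(1))
E
```

```text
time_s: 28.35
ee_pos: [0.4981, -0.1262, 0.368]
tool_rot: [0.46, 0.537, -0.46, 0.537]
ft_force: [-0.3, 0.1, -1.0]
opening: 0.0291
[(array([395.3, 147.8]), 0.81)]
-0.45 [[391.5 181.7]]
0.3 [[394.2 153.2]]
0.45 [[394.  147.2]]
```

View pics/w6.png

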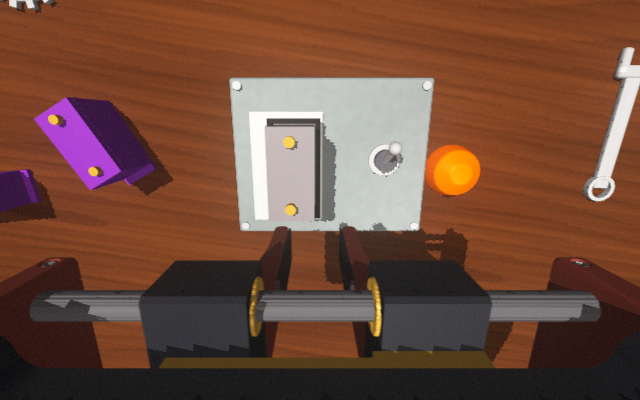

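The ball is at (395,148), which matches the fully-on prediction (394,147). The battery is flat in the tray at (291,172), the lens hasn't moved and the gripper is clear.

```bash
python3 -m inch '[0,0,0,0,0,0,0.2, 0,0,0,0,0,0,0.2]'; python3 -c "from rig import sign_off;print(sign_off())"
```

```text
time_s: 28.65
ee_pos: [0.4987, -0.1273, 0.3674]
tool_rot: [0.461, 0.536, -0.461, 0.536]
ft_force: [-0.8, 0.3, -0.6]
opening: 0.0533
the job is handed in; nothing more can be done
None
```

The battery is in the tray with its foot under the lip, the toggle is thrown over to +x, and I handed the job in at about 28.7 s of the 67 s. No verdict was reported.

- **Finding the tray:** From the wrist image, its offset from nominal was about -5 mm in box x and -8 mm in box y. I then touched its +y outer wall with the held block. That moved the pocket centre by 0.5 mm and confirmed the box yaw (0.153 rad) by zero torque.
- **Fitting the battery:** I lowered the foot in at 0.25 rad and slid it about 10 mm until the body touched the lip. I backed off 1 mm and rocked the block flat with no contact felt, then set it on the floor at the predicted height. The largest contact force I read during the fit was about 6 N.
- **Toggle:** It met its end stop at about 5 N.

**Last checks:**
- The toggle ball is at (395,148) px, against (394,147) predicted for fully on.
- After release, the battery matched its predicted outline. In the last picture it still looks flat in the tray.
- The gripper is lifted clear and partly open, reading under 1.5 N.
- In the last pictures the lens and jar stand where they were. I didn't measure any of the bystanders for movement.
- None of the checks failed or disagreed.

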